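# Make room on one power strip: swap the long adapter to the end and move all plugs over

### The job

The power strip with only one adapter is going away for its safety test, so get all four adapters plugged fully into the other strip, one in each socket. That works only if the long network adapter, which now covers its neighbour's socket, changes places with the adapter in the end socket (the one farthest from the strip's switch), so that its long body hangs out over the end; you can park the other one in a free socket of the outgoing strip meanwhile. The three short adapters may go in any order in the remaining sockets.

Things in the scene. Friction and masses are not known exactly. Their poses are not given: they have to be found in the camera images.
- keep_strip: White power strip, 54 wide (x), y -114 to +135, top z 42 mm, fixed; origin under its centre line on the desk. 4 sockets, wells 37 mm wide with floor at z 22, at x 0, y -38.5, 7.5, 53.5, 99.5 (end socket); switch at y -84. The strip that stays: at first holds the network adapter at 7.5 (covering 53.5) and short adapters at -38.5 and 99.5.
- old_strip: White power strip, 54 wide (x), y -114 to +135, top z 42 mm, fixed; origin under its centre line on the desk. 4 sockets, wells 37 mm wide with floor at z 22, at x 0, y -38.5, 7.5, 53.5, 99.5 (end socket); switch at y -84. The outgoing strip: at first one short adapter at 7.5, other sockets free.
- network_adapter: Long white adapter, dark vents, 120 g. Origin: centre of the underside of its round plug foot (33 mm wide, 19 mm high, lower edge tapered to 20 mm; pins meet nothing); z up, y along the strip (may be plugged in half turned). Box 50 wide (x), y -19 to +67 (overhang +y, at first towards the end socket), z 19 to 55 mm, rests on the strip top. Centre of mass at y +22: grip there across the width.
- usb_charger: Short white charger with two USB ports in its top, 70 g. Origin: centre of the underside of its round plug foot (33 mm wide, 19 mm high, lower edge tapered to 20 mm; pins meet nothing); z up, y along the strip (may be plugged in half turned). Box centred over the foot, 46 wide (x), 38 long (y), z 19 to 59 mm.
- timer: Short white timer with a round grey dial on top, 80 g. Origin: centre of the underside of its round plug foot (33 mm wide, 19 mm high, lower edge tapered to 20 mm; pins meet nothing); z up, y along the strip (may be plugged in half turned). Box centred over the foot, 46 wide (x), 38 long (y), z 19 to 49 mm; dial 37 mm wide, up to z 63.
- repeater: Tall black wireless repeater, 80 g. Origin: centre of the underside of its round plug foot (33 mm wide, 19 mm high, lower edge tapered to 20 mm; pins meet nothing); z up, y along the strip (may be plugged in half turned). Box centred over the foot, 42 wide (x), 36 long (y), z 19 to 73 mm.
Things that resemble listed ones, but are neither listed nor needed, are in the scene too. What is shaped like the network_adapter but yellow is not meant. Leave any brown or turquoise look-alike of the usb_charger alone.

How it is judged (in metres and radians):
At the end, for the whole second after the job is handed in: In the staying strip: network adapter in the end socket, each short adapter in one of the other three; feet within 8 mm of the socket centre along and across, underside at most 5 mm above the well floor, upright within 0.1 rad, square to the strip within 0.2 rad, released, at rest (x of network_adapter in the frame of keep_strip between -0.008 and 0.008 m and z of network_adapter in the frame of keep_strip between 0.019 and 0.027 m and angle between each of network_adapter, usb_charger, timer, repeater's own z axis and vertical below 0.1 rad and angle between the y axis of each of network_adapter, usb_charger, timer, repeater and the y axis of keep_strip, either way round below 0.2 rad and linear speed of each of network_adapter, usb_charger, timer, repeater below 0.02 m/s and angular speed of each of network_adapter, usb_charger, timer, repeater below 0.2 rad/s and y of network_adapter in the frame of keep_strip between 0.0915 and 0.1075 m and x of usb_charger in the frame of keep_strip between -0.008 and 0.008 m and z of usb_charger in the frame of keep_strip between 0.019 and 0.027 m and (y of usb_charger in the frame of keep_strip between -0.0465 and -0.0305 m or y of usb_charger in the frame of keep_strip between -0.0005 and 0.0155 m or y of usb_charger in the frame of keep_strip between 0.0455 and 0.0615 m) and x of timer in the frame of keep_strip between -0.008 and 0.008 m and z of timer in the frame of keep_strip between 0.019 and 0.027 m and (y of timer in the frame of keep_strip between -0.0465 and -0.0305 m or y of timer in the frame of keep_strip between -0.0005 and 0.0155 m or y of timer in the frame of keep_strip between 0.0455 and 0.0615 m) and x of repeater in the frame of keep_strip between -0.008 and 0.008 m and z of repeater in the frame of keep_strip between 0.019 and 0.027 m and (y of repeater in the frame of keep_strip between -0.0465 and -0.0305 m or y of repeater in the frame of keep_strip between -0.0005 and 0.0155 m or y of repeater in the frame of keep_strip between 0.0455 and 0.0615 m)); the robot touches nothing.
It also fails if it takes over 88 s, if anything falls off the work surface, if the arm or the gripper's body presses on something with over 40 N, if the wrist force passes 120 N, or if a joint passes its speed limit or range.

### The arm

A 7-joint arm with a two-finger parallel gripper is mounted at the origin on a cart in front of the work surface, level with it; the furniture and walls round the work are solid. World frame = base frame: x ahead of the robot, y to its left, z up, the work surface at z = 0. Lengths are in m, angles in degrees, forces in N, time in s.
With the tool pointing down it reaches from about 0.4 to 0.925 m from the base axis. Payload 5.6 kg.
Tool frame: the origin (TCP) lies on the mounting face of the last link; the fingertips stand 173 mm ahead of it and the grasp point (between the pads) lies 155 mm ahead of it (r.hold_point_z is the distance from the TCP to the grasp point, in m); z points along the fingers, y is the line along which they close (so a half turn about z gives the same grasp; the last joint's range is limited). The gripper opens to 85 mm and grips with 20 to 120 N. Pads are 22 mm wide; open, the fingers measure 114 mm over their backs; the gripper's body (76 mm by 85 mm) begins 54 mm behind the grasp point. The pads swing forward as they close: fully open they stand 13 mm farther back than shut.
Start: joints at [-76.662, 26.786, -0.665, 91.828, 0.344, 61.387, -3.226], TCP at [0.177, 0.625, 0.405] pointing down, gripper open.
Joint ranges: [-144.91, 144.91], [-17.63, 115.5], [-89.93, 88.59], [15.96, 139.68], [-74.01, 254.01], [8.47, 105.57], [-167.45, 167.45]. Speed limits (degrees/s): [147.25, 147.25, 180, 180, 180, 180, 180].

### API

Orientations are given as a 3x3 rotation matrix whose columns are the frame's x, y, z axes.
In Python, from bench import r gives the robot as it stands.
- The arm moves only by the tool servo_tool, never from a script. Its argument "motion" is a list of rows, each an object with "delta_pos": the shift along the tool's x, y, z each as a share of 100 mm, from -1 to 1, a list of three; "twist": the turn, a rotation vector about the tool's x, y, z each as a share of 90 degrees, from -1 to 1, a list of three; "jaw": the finger opening in mm, from 0 to 85.4. In form: [{"delta_pos": [dx, dy, dz], "twist": [ax, ay, az], "jaw": jaw}, ...]. A call has 1 to 8 rows; each row is the pose to reach, as a shift and turn from the pose commanded when the call began, along the tool's axes at that moment; what a row does not reach only later rows make up. A row lasts 1/12 s, in which the tool goes at most 41.7 mm and 7.16 degrees, less where a joint would pass 70% of its speed; a pose out of reach is approached as far as the arm can. A call with a number of a shift or a turn outside -1 to 1 is refused whole. A call with a gripper value outside its range is refused whole. The fingers move at their own pace and stop on an object; "grip_force" is the grip in N (left out, the last holds). Time passes only in rows, so rows that repeat a pose let the fingers close. It gives the time, the measured TCP pose, the force, the opening and the grip force at its end, in the units of the state.
- r.state(): the state, without advancing time (a new reading comes with each control period).
- r.camera(name): name is "scene" or "top"; returns the picture (400x640x3 uint8, red, green, blue); there is no depth.
- r.camera_model(name): a dict with "intrinsics" (3x3 intrinsics, pixels), "distortion" ([k1, k2, p1, p2, k3] as OpenCV has them; the pictures are not rectified), "cam_to_world" (4x4, takes a point from camera to world coordinates). Camera axes: x right, y up, looking along -z (the intrinsics and any distortion apply to the point x, -y, -z); pixel columns grow to the right and rows downward; lengths in m; the calibration is good to about 2 mm. A picture is of the moment at which its call begins. camera_model takes no time and is no camera call.
- r.job_done(): hands the job in; it is judged then, once.
Trained networks look in the newest picture that a camera, given by its name, has taken for a name from the list of things; names that differ only in an ending like _2 or _b are one class to them, and where a whole thing is asked for, a point or a joint stands for the part that bears it (a point fixed in the world has none). Each returns a list of dicts, best first, with "p" (0 to 1); they miss things now and then, are a little off and sometimes report something else, mostly with a low value. They report only what shows in the picture. A call takes as long as a camera call. They do not tell look-alikes from the thing itself.
- r.regions_of(camera, name): "mask" (400x640 bool, what is visible of it).
- r.spot_point(camera, name): "point" ([x, y, z] in m, in world coordinates, good to about 4 mm: a listed point, or the origin of a listed thing).
The state is a dict: "t": time; "q": joint angles; "joint_vel": joint speeds; "tau": joint torques, N m; "tcp_pos": TCP position; "tool_rot": TCP orientation; "wrist_force": force on the tool from outside, world axes, zero at the start; "wrist_torque": the same for the moment, N m; "gripper_width": opening from 0.0 (shut) to 1.0 (fully open); "grasp_force": force on a finger pad.
Only numpy, scipy, OpenCV 4.12 (cv2) and the standard library are available. Lean on these libraries where they do the work, as an engineer would, in place of code of your own. Each camera call takes 0.05 s, during which the arm holds its last target. There are 200 camera calls.

## Working session

There is one attempt and no reset: what is moved stays moved. The work goes in short steps, Python scripts to look and compute and a tool call to move; the robot and the scene stay as the last step left them, time stands still between calls to the robot, and variables do not carry over. Pictures are saved under pics/ and viewed, at most 14 in all, crops included, and the job is handed in when it is done.

Besides the shell and the picture viewer there is one more tool, called after ">>>" as a command line: name --argument value ..., lists and objects as JSON in quotes. servo_tool: Moves the arm, as the interface text tells. Shift numbers are shares of 100 mm and turn numbers shares of 90 degrees, none past 1 either way. Its arguments: {"type":"object","properties":{"motion":{"type":"array","items":{"type":"object","properties":{"delta_pos":{"type":"array","items":{"type":"number"}},"twist":{"type":"array","items":{"type":"number"}},"jaw":{"type":"number"}}}},"grip_force":{"type":"number"}},"required":["motion"]}

```bash
mkdir -p pics; ls
python3 - <<'E'
from bench import r
import cv2,numpy as np
s=r.state(); print(s['t'],s['tcp_pos'],s['tool_rot'],s['gripper_width'])
for c in("scene","top"):
    cv2.imwrite(f"pics/{c}0.png",r.camera(c)[:,:,::-1])
    m=r.camera_model(c); print(np.round(m['intrinsics'],1).tolist(),m['distortion'],np.round(m['cam_to_world'],3).tolist())
    for n in("keep_strip","old_strip","network_adapter","usb_charger","timer","repeater"):
        print(c,n,[(np.round(d['point'],3).tolist(),round(d['p'],2)) for d in r.spot_point(c,n)])
E
```

```text
pics
0.0 [0.17696446 0.62516872 0.4037306 ] [[-9.62188022e-01  2.72385901e-01 -3.62174472e-04]
 [ 2.72386110e-01  9.62186407e-01 -1.76788068e-03]
 [-1.33066418e-04 -1.79968491e-03 -9.99998372e-01]] 0.9998850564332692
[[371.1, 0.0, 322.5], [0.0, 371.1, 198.4], [0.0, 0.0, 1.0]] [0.02045901 0.         0.         0.         0.        ] [[-0.612, 0.407, -0.678, 0.02], [-0.791, -0.297, 0.535, 0.433], [0.016, 0.864, 0.503, 0.502], [0.0, 0.0, 0.0, 1.0]]
scene keep_strip [([0.643, 0.006, 0.005], 0.7)]
scene old_strip [([0.472, 0.041, -0.0], 0.66)]
scene network_adapter [([0.521, -0.156, 0.026], 0.94), ([0.644, 0.02, 0.022], 0.76)]
scene usb_charger [([0.733, -0.148, 0.003], 0.75), ([0.646, 0.109, 0.027], 0.58)]
scene timer [([0.641, -0.026, 0.022], 0.76)]
scene repeater []
[[403.7, 0.0, 315.7], [0.0, 403.7, 197.0], [0.0, 0.0, 1.0]] [-0.10553257  0.          0.          0.          0.        ] [[0.127, 0.971, -0.204, 0.419], [-0.992, 0.124, -0.028, -0.049], [-0.002, 0.206, 0.978, 0.881], [0.0, 0.0, 0.0, 1.0]]
top keep_strip [([0.644, 0.011, 0.001], 0.98)]
top old_strip [([0.477, 0.043, -0.002], 0.8)]
top network_adapter [([0.524, -0.159, 0.022], 0.73), ([0.644, 0.021, 0.023], 0.65)]
top usb_charger [([0.648, 0.113, 0.022], 0.69), ([0.646, 0.022, 0.024], 0.65), ([0.604, -0.196, -0.003], 0.64), ([0.733, -0.146, 0.0], 0.58)]
top timer [([0.639, -0.031, 0.022], 0.79), ([0.478, 0.048, 0.02], 0.58)]
top repeater [([0.479, 0.047, 0.021], 0.69)]
```

View pics/top0.png

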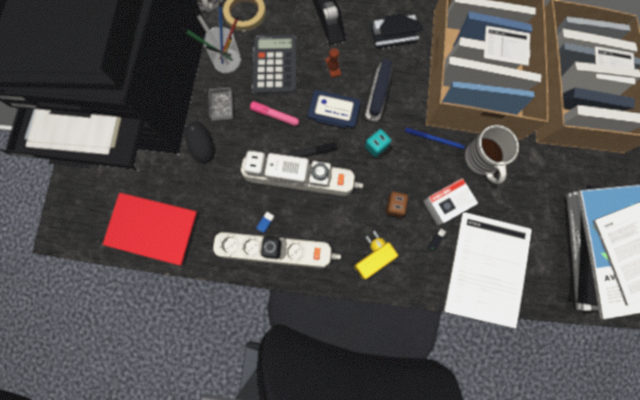

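View pics/scene0.png

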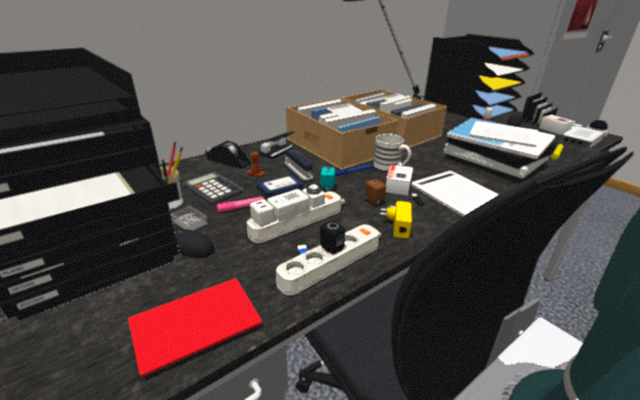

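The top picture shows the keep strip at columns 243–355, row ~172: USB in the end socket (255,160), network adapter (290,168) and timer (320,173). The old strip runs from 215 to 332 at row ~250, with the repeater at (271,246). The yellow, brown and turquoise look-alikes lie off to the right. Next I'll fit the strip poses to the silhouettes.

```bash
cat > h.py <<'E'
import numpy as np,cv2
from bench import r
F=np.diag([1.,-1,-1])
def proj(c,P,m={}):
    if c not in m: m[c]=r.camera_model(c)
    M=m[c]; T=np.linalg.inv(np.array(M['cam_to_world']))
    X=(np.asarray(P)@T[:3,:3].T+T[:3,3])@F
    return cv2.projectPoints(X,np.zeros(3),np.zeros(3),np.array(M['intrinsics']),np.array(M['distortion']))[0][:,0]
def box(x0,x1,y0,y1,z0,z1):
    return np.array([[x,y,z] for x in(x0,x1) for y in(y0,y1) for z in(z0,z1)])/1000
B=dict(net=(-25,25,-19,67,41,77),usb=(-23,23,-19,19,41,81),timer=(-23,23,-19,19,41,71),rep=(-21,21,-18,18,41,95))
def sil(c,p,items):
    bs=[box(-27,27,-114,135,0,42)]
    for n,y in items:
        b=B[n]; bs.append(box(b[0],b[1],b[2]+y,b[3]+y,b[4],b[5]))
        if n=='timer': bs.append(box(-15,15,y-15,y+15,71,85))
    cs,sn=np.cos(p[2]),np.sin(p[2]); R=np.array([[cs,-sn,0],[sn,cs,0],[0,0,1]])
    S=4; im=np.zeros((400*S,640*S),np.uint8)
    for b in bs:
        uv=proj(c,b@R.T+[p[0],p[1],0])
        cv2.fillConvexPoly(im,cv2.convexHull(np.int32(np.round((uv+.5)*S*16))),255,shift=4)
    return cv2.resize(im,(640,400),interpolation=cv2.INTER_AREA)/255.
E
cat > fit.py <<'E'
from h import *
from scipy.optimize import minimize
for c in("scene","top"): pass
img={c:r.camera(c) for c in("scene","top")}
cfg={"keep":((.644,.009,-.06),[("usb",99.5),("net",7.5),("timer",-38.5)],("keep_strip","usb_charger","network_adapter","timer")),
"old":((.475,.042,-.06),[("rep",7.5)],("old_strip","repeater"))}
for k,(p0,it,names) in cfg.items():
    tgt={}
    for c in img:
        m=np.zeros((400,640),bool)
        for n in names:
            for d in r.regions_of(c,n): m|=d['mask']
        near=cv2.dilate((sil(c,p0,it)>0).astype(np.uint8),np.ones((9,9)))>0
        tgt[c]=(m&near).astype(float)
        v=img[c][:,:,::-1].copy(); e=cv2.Canny((tgt[c]*255).astype(np.uint8),50,100)
    for cs in(("top",),("scene",),("top","scene")):
        f=lambda q:sum(np.abs(sil(c,(q[0]/1e3,q[1]/1e3,q[2]/1e2),it)-tgt[c]).sum() for c in cs)
        x0=np.array([p0[0]*1e3,p0[1]*1e3,p0[2]*1e2])
        o=minimize(f,x0,method='Nelder-Mead',options=dict(initial_simplex=x0+np.array([[-4,-4,-4],[6,0,0],[0,6,0],[0,0,6]]),xatol=.05,fatol=.2))
        print(k,cs,np.round(o.x,2),round(o.fun),[int(tgt[c].sum()) for c in cs])
    for c in img:
        q=o.x; s=sil(c,(q[0]/1e3,q[1]/1e3,q[2]/1e2),it)
        v=img[c][:,:,::-1].copy()
        v=cv2.resize(v,None,fx=4,fy=4,interpolation=cv2.INTER_CUBIC)
        for a,col in((s,(0,0,255)),(tgt[c],(0,255,0))):
            a=cv2.resize(a,None,fx=4,fy=4); cv2.drawContours(v,cv2.findContours((a>.5).astype(np.uint8),0,2)[0],-1,col,1)
        ys,xs=np.where(s>0); cv2.imwrite(f"pics/fit_{k}_{c}.png",v[ys.min()*4-30:ys.max()*4+30,xs.min()*4-30:xs.max()*4+30])
a=[cv2.imread(f"pics/fit_{k}_{c}.png") for k in("keep","old") for c in("top","scene")]
W=max(x.shape[1] for x in a); a=[cv2.copyMakeBorder(x,0,0,0,W-x.shape[1],0) for x in a]
o=np.vstack(a); s=min(1,600/o.shape[0]); 
l,rr=np.vstack(a[:2]),np.vstack(a[2:]); H=max(len(l),len(rr)); g=[cv2.copyMakeBorder(x,0,H-len(x),0,0,0) for x in(l,rr)]
o=np.hstack(g); s=min(800/o.shape[1],600/o.shape[0]); cv2.imwrite("pics/fit.png",cv2.resize(o,None,fx=s,fy=s))
E
python3 fit.py
```

```text
keep ('top',) [644.42   8.25  -2.66] 628 [2974]
keep ('scene',) [644.43   8.03   1.43] 405 [3412]
keep ('top', 'scene') [644.78   7.74  -1.15] 1048 [2974, 3412]
old ('top',) [473.88  38.27   1.95] 412 [2850]
old ('scene',) [475.33  37.35   9.02] 624 [3664]
old ('top', 'scene') [474.53  38.13   4.46] 1078 [2850, 3664]
```

View pics/fit.png

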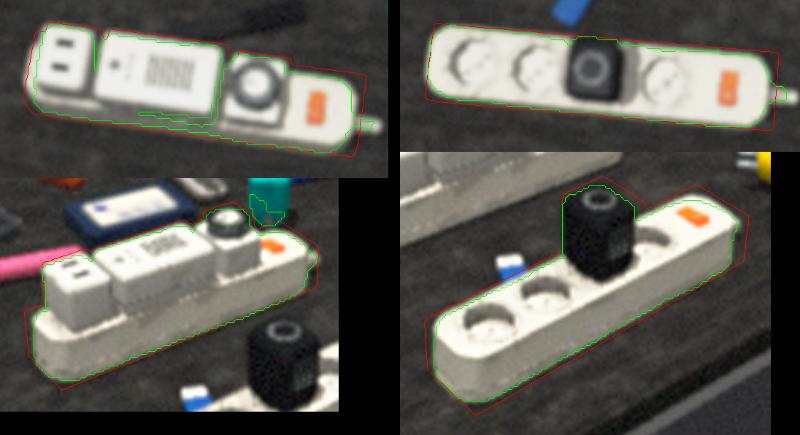

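The outlines fit except at the strips' rounded corners, and the teal charger leaks into the scene mask. I'll refit with rounded corners and drop the teal.

```bash
python3 - <<'E'
s=open('h.py').read()
s=s.replace("def sil","""def rbox(x0,x1,y0,y1,z0,z1,R):
    a=np.linspace(0,2*np.pi,32,endpoint=False); out=[]
    for z in(z0,z1):
        for cx in(x0+R,x1-R):
            for cy in(y0+R,y1-R):
                out+=[[cx+R*np.cos(t),cy+R*np.sin(t),z] for t in a]
    return np.array(out)/1000
def sil""")
s=s.replace("box(-27,27,-114,135,0,42)]","rbox(-27,27,-114,135,0,38,20),rbox(-25,25,-112,133,38,42,18)]")
s=s.replace("bs.append(box(b[0],b[1],b[2]+y,b[3]+y,b[4],b[5]))","bs.append(rbox(b[0],b[1],b[2]+y,b[3]+y,b[4],b[5],6))")
s=s.replace("bs.append(box(-15,15,y-15,y+15,71,85))","bs.append(rbox(-18.5,18.5,y-18.5,y+18.5,71,85,18.4))")
open('h.py','w').write(s)
f=open('fit.py').read()
f=f.replace("tgt[c]=(m&near).astype(float)","hs=cv2.cvtColor(img[c],cv2.COLOR_RGB2HSV); m&=~((hs[:,:,0]>75)&(hs[:,:,0]<100)&(hs[:,:,1]>120)); tgt[c]=(m&near).astype(float)")
open('fit.py','w').write(f)
E
python3 fit.py; python3 -c "
from bench import r;print(r.state()['t'])"
```

```text
keep ('top',) [642.18   9.49  -1.01] 344 [3152]
keep ('scene',) [645.7    8.45  -1.93] 634 [2962]
keep ('top', 'scene') [642.86   9.52  -1.88] 995 [3152, 2962]
old ('top',) [474.08  38.29   3.02] 254 [2897]
old ('scene',) [476.03  40.22   5.23] 363 [3697]
old ('top', 'scene') [475.08  40.73   3.61] 645 [2897, 3697]
2.1
```

View pics/fit.png

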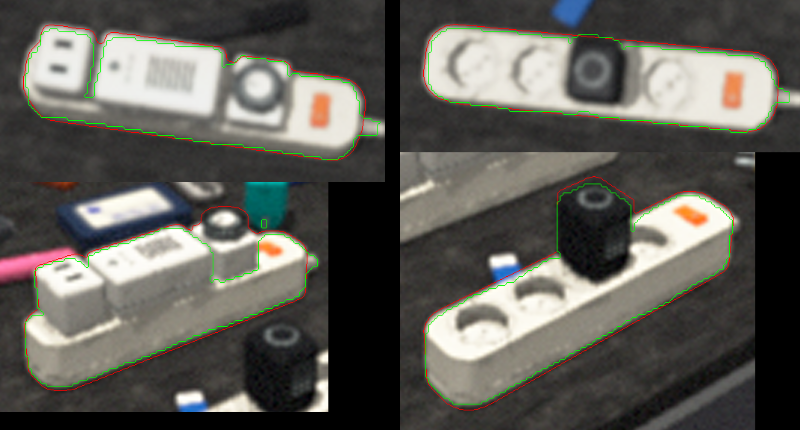

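>>> servo_tool --motion '[{"delta_pos":[-0.33,-0.2,0],"twist":[0,0,0.08],"jaw":80},{"delta_pos":[-0.66,-0.4,0],"twist":[0,0,0.16],"jaw":80},{"delta_pos":[-1,-0.62,0],"twist":[0,0,0.24],"jaw":80},{"delta_pos":[-1,-0.62,0],"twist":[0,0,0.32],"jaw":80},{"delta_pos":[-1,-0.62,0],"twist":[0,0,0.4],"jaw":80},{"delta_pos":[-1,-0.62,0],"twist":[0,0,0.48],"jaw":80},{"delta_pos":[-1,-0.62,0],"twist":[0,0,0.56],"jaw":80},{"delta_pos":[-1,-0.62,0],"twist":[0,0,0.637],"jaw":80}]'

```text
t: 2.77
tcp_pos: [0.2564, 0.5385, 0.4049]
tool_rot: [[-0.285, 0.959, 0.0], [0.959, 0.285, 0.0], [0.0, 0.0, -1.0]]
wrist_force: [-0.6, -0.1, 1.6]
gripper_width: 0.933
grasp_force: 0.0
```

>>> servo_tool --motion '[{"delta_pos":[-0.33,0.15,0],"twist":[0,0,0.07],"jaw":80},{"delta_pos":[-0.66,0.31,0],"twist":[0,0,0.14],"jaw":80},{"delta_pos":[-1,0.47,0],"twist":[0,0,0.198],"jaw":80},{"delta_pos":[-1,0.47,0],"twist":[0,0,0.198],"jaw":80}]'

```text
t: 3.1
tcp_pos: [0.3363, 0.4505, 0.4052]
tool_rot: [[0.03, 1.0, 0.003], [1.0, -0.03, -0.003], [-0.003, 0.003, -1.0]]
wrist_force: [0.3, -0.6, -0.7]
gripper_width: 0.935
grasp_force: 0.0
```

>>> servo_tool --motion '[{"delta_pos":[-0.28,0.26,0],"twist":[0,0,0],"jaw":80},{"delta_pos":[-0.57,0.52,0],"twist":[0,0,0],"jaw":80},{"delta_pos":[-0.86,0.78,0],"twist":[0,0,0],"jaw":80}]'

```text
t: 3.35
tcp_pos: [0.4074, 0.3686, 0.4049]
tool_rot: [[0.014, 1.0, 0.0], [1.0, -0.014, 0.001], [0.001, 0.0, -1.0]]
wrist_force: [1.1, 0.3, -0.2]
gripper_width: 0.939
grasp_force: 0.0
```

>>> servo_tool --motion '[{"delta_pos":[-0.28,0.26,0.1],"twist":[0,0,0],"jaw":80},{"delta_pos":[-0.57,0.52,0.2],"twist":[0,0,0],"jaw":80},{"delta_pos":[-0.86,0.78,0.3],"twist":[0,0,0],"jaw":80}]'

```text
t: 3.6
tcp_pos: [0.4845, 0.2808, 0.3748]
tool_rot: [[0.015, 1.0, 0.001], [1.0, -0.015, 0.001], [0.001, 0.001, -1.0]]
wrist_force: [0.1, 0.6, -0.4]
gripper_width: 0.936
grasp_force: 0.0
```

>>> servo_tool --motion '[{"delta_pos":[-0.28,0.26,0.1],"twist":[0,0,0],"jaw":80},{"delta_pos":[-0.57,0.52,0.2],"twist":[0,0,0],"jaw":80},{"delta_pos":[-0.86,0.78,0.3],"twist":[0,0,0],"jaw":80}]'

```text
t: 3.85
tcp_pos: [0.5612, 0.1936, 0.3444]
tool_rot: [[0.015, 1.0, 0.0], [1.0, -0.015, 0.0], [0.001, 0.0, -1.0]]
wrist_force: [0.0, 0.1, -0.1]
gripper_width: 0.938
grasp_force: 0.0
```

>>> servo_tool --motion '[{"delta_pos":[-0.28,0.23,0.1],"twist":[0,0,0],"jaw":80},{"delta_pos":[-0.57,0.46,0.2],"twist":[0,0,0],"jaw":80},{"delta_pos":[-0.84,0.7,0.3],"twist":[0,0,0],"jaw":80},{"delta_pos":[-0.84,0.7,0.3],"twist":[0,0,0],"jaw":80},{"delta_pos":[-0.84,0.7,0.3],"twist":[0,0,0],"jaw":80}]'

```text
t: 4.27
tcp_pos: [0.6297, 0.1069, 0.3138]
tool_rot: [[0.021, 1.0, -0.001], [1.0, -0.021, -0.002], [-0.002, -0.001, -1.0]]
wrist_force: [-0.4, 0.9, 0.1]
gripper_width: 0.937
grasp_force: 0.0
```

>>> servo_tool --motion '[{"delta_pos":[0.02,0.15,0.2],"twist":[0,0,0],"jaw":80},{"delta_pos":[0.02,0.15,0.45],"twist":[0,0,0],"jaw":80},{"delta_pos":[0.02,0.15,0.7],"twist":[0,0,0],"jaw":80},{"delta_pos":[0.02,0.15,0.9],"twist":[0,0,0],"jaw":80},{"delta_pos":[0.02,0.15,0.9],"twist":[0,0,0],"jaw":80},{"delta_pos":[0.02,0.15,0.9],"twist":[0,0,0],"jaw":80}]'

```text
t: 4.77
tcp_pos: [0.6432, 0.1129, 0.2242]
tool_rot: [[0.014, 1.0, -0.002], [1.0, -0.014, 0.0], [0.0, -0.002, -1.0]]
wrist_force: [0.7, 0.7, 1.2]
gripper_width: 0.934
grasp_force: 0.0
```

Run:
```python
from h import *
s=r.state(); print(s['tcp_pos'],s['tool_rot'][:,1],s['wrist_force'])
a=r.camera("top")[110:260,170:400];b=r.camera("scene")[130:310,220:400]
o=np.hstack([cv2.resize(x,(400,int(400*x.shape[0]/x.shape[1])),interpolation=3) for x in [a]]+[])
b=cv2.resize(b,(400,400)); o=cv2.copyMakeBorder(o,0,400-len(o),0,0,0); cv2.imwrite("pics/g1.png",np.hstack([o,b])[:,:,::-1])
```

```text
[0.64320955 0.11286582 0.22423488] [ 0.99989812 -0.01412794 -0.0020382 ] [0.74693545 0.72889919 1.21159344]
```

View pics/g1.png

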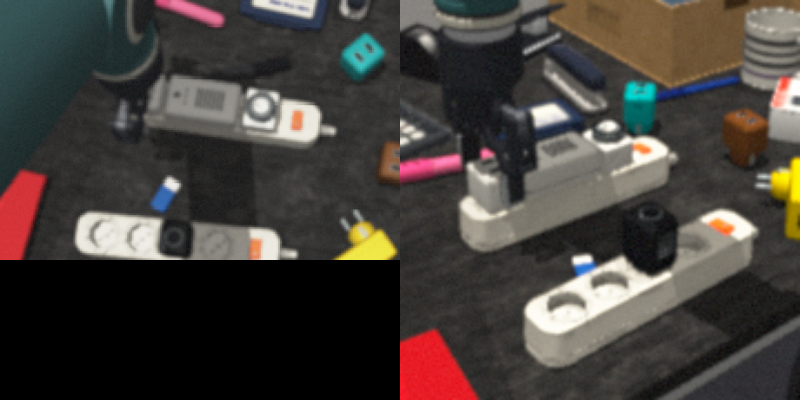

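Run:
```python
from h import *
s=r.state(); t=s['tcp_pos']; print(t)
for P in [[t[0]-.045,t[1],.055],[t[0]-.045,t[1],.12],[.645,.1088,.081],[.645,.1088+.0,.041]]:
    u=proj("scene",[P])[0]; v=proj("top",[P])[0]
    print(P,400+(u-[220,130])*400/180, (v-[170,110])*400/230)
```

```text
[0.64439203 0.11236177 0.226401  ]
[np.float64(0.5993920303951877), np.float64(0.11236177339303137), 0.055] [514.67609873 609.31000495] [141.25536193 131.02767401]
[np.float64(0.5993920303951877), np.float64(0.11236177339303137), 0.12] [510.96073168 550.58407952] [132.14620433 117.46688314]
[0.645, 0.1088, 0.081] [492.30096644 565.02490378] [146.91150756  89.34083095]
[0.645, 0.1088, 0.041] [494.92961213 599.08019899] [151.70357344  98.71314338]
```

>>> servo_tool --motion '[{"delta_pos":[-0.03,0,0],"twist":[0,0,0],"jaw":80},{"delta_pos":[-0.03,0,0],"twist":[0,0,0],"jaw":30},{"delta_pos":[-0.03,0,0],"twist":[0,0,0],"jaw":30},{"delta_pos":[-0.03,0,0],"twist":[0,0,0],"jaw":30},{"delta_pos":[-0.03,0,0],"twist":[0,0,0],"jaw":30},{"delta_pos":[-0.03,0,0],"twist":[0,0,0],"jaw":30},{"delta_pos":[-0.03,0,0],"twist":[0,0,0],"jaw":30},{"delta_pos":[-0.03,0,0],"twist":[0,0,0],"jaw":30}]' --grip_force 40

```text
t: 5.53
tcp_pos: [0.6443, 0.1084, 0.2258]
tool_rot: [[0.016, 1.0, 0.001], [1.0, -0.016, 0.0], [0.001, 0.001, -1.0]]
wrist_force: [-1.2, 0.4, 5.9]
gripper_width: 0.535
grasp_force: 41.6
```

>>> servo_tool --motion '[{"delta_pos":[0,0,-0.1],"twist":[0,0,0],"jaw":30},{"delta_pos":[0,0,-0.3],"twist":[0,0,0],"jaw":30},{"delta_pos":[0,0,-0.6],"twist":[0,0,0],"jaw":30},{"delta_pos":[0.1,-0.3,-0.6],"twist":[0,0,0],"jaw":30},{"delta_pos":[0.28,-0.65,-0.6],"twist":[0,0,0],"jaw":30},{"delta_pos":[0.28,-1,-0.6],"twist":[0,0,0],"jaw":30}]'

```text
t: 6.03
tcp_pos: [0.5431, 0.1411, 0.2853]
tool_rot: [[0.013, 1.0, 0.001], [1.0, -0.013, 0.002], [0.002, 0.001, -1.0]]
wrist_force: [-1.2, 2.0, -1.1]
gripper_width: 0.529
grasp_force: 42.5
```

>>> servo_tool --motion '[{"delta_pos":[0,-0.35,0],"twist":[0,0,-0.031],"jaw":30},{"delta_pos":[0,-0.7,0],"twist":[0,0,-0.031],"jaw":30},{"delta_pos":[0,-0.73,0],"twist":[0,0,-0.031],"jaw":30},{"delta_pos":[0,-0.73,0],"twist":[0,0,-0.031],"jaw":30},{"delta_pos":[0,-0.73,0],"twist":[0,0,-0.031],"jaw":30}]'

```text
t: 6.45
tcp_pos: [0.4719, 0.1394, 0.2854]
tool_rot: [[-0.033, 0.999, 0.002], [0.999, 0.033, 0.001], [0.001, 0.002, -1.0]]
wrist_force: [0.1, -0.5, -0.6]
gripper_width: 0.533
grasp_force: 42.4
```

```bash
cat > look.py <<'E'
from h import *
import sys
s=r.state(); print(s['t'],s['tcp_pos'],s['tool_rot'][:,1],s['wrist_force'],s['gripper_width'])
a=r.camera("top")[120:280,180:380];b=r.camera("scene")[150:310,220:420]
o=np.hstack([cv2.resize(x,(400,320),interpolation=3) for x in (a,b)])
cv2.imwrite(f"pics/{sys.argv[1]}.png",o[:,:,::-1])
E
python3 look.py g2
```

```text
6.45 [0.47194858 0.13944367 0.28541541] [0.99946152 0.03276198 0.00182132] [ 0.1491627  -0.47217524 -0.57684814] 0.5325959355552483
```

View pics/g2.png

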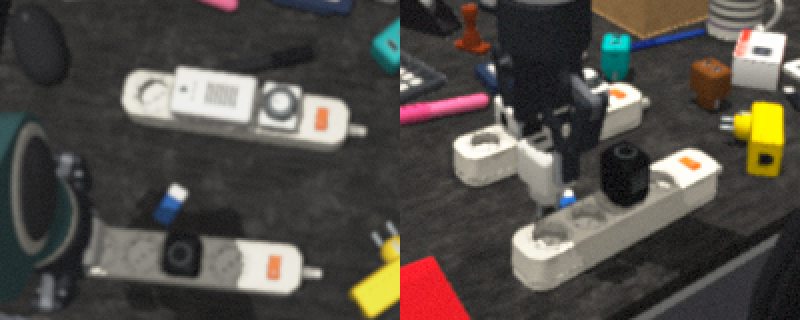

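The USB charger is gripped and hangs over the old strip's end socket, seen at about (545,225) in the right half. The keep strip's end socket is free at (152,93).

>>> servo_tool --motion '[{"delta_pos":[0,0,0.2],"twist":[0,0,0],"jaw":30},{"delta_pos":[0,0,0.35],"twist":[0,0,0],"jaw":30},{"delta_pos":[0,0,0.43],"twist":[0,0,0],"jaw":30},{"delta_pos":[0,0,0.48],"twist":[0,0,0],"jaw":30},{"delta_pos":[0,0,0.48],"twist":[0,0,0],"jaw":30}]'

```text
t: 6.97
tcp_pos: [0.4717, 0.1389, 0.2358]
tool_rot: [[-0.032, 0.999, -0.001], [0.999, 0.032, -0.001], [-0.001, -0.001, -1.0]]
wrist_force: [0.4, -0.4, -0.3]
gripper_width: 0.528
grasp_force: 42.4
```

>>> servo_tool --motion '[{"delta_pos":[0,0,0.04],"twist":[0,0,0],"jaw":30},{"delta_pos":[0,0,0.08],"twist":[0,0,0],"jaw":30},{"delta_pos":[0,0,0.12],"twist":[0,0,0],"jaw":30},{"delta_pos":[0,0,0.12],"twist":[0,0,0],"jaw":30}]'

```text
t: 7.3
tcp_pos: [0.4718, 0.1392, 0.2257]
tool_rot: [[-0.032, 0.999, 0.001], [0.999, 0.032, 0.001], [0.001, 0.001, -1.0]]
wrist_force: [-1.5, -1.3, 9.8]
gripper_width: 0.529
grasp_force: 43.5
```

>>> servo_tool --motion '[{"delta_pos":[0,0,0.0],"twist":[0,0,0],"jaw":80},{"delta_pos":[0,0,0],"twist":[0,0,0],"jaw":80},{"delta_pos":[0,0,0],"twist":[0,0,0],"jaw":80},{"delta_pos":[0,0,-0.2],"twist":[0,0,0],"jaw":80},{"delta_pos":[0,0,-0.5],"twist":[0,0,0],"jaw":80},{"delta_pos":[0,0,-0.8],"twist":[0,0,0],"jaw":80},{"delta_pos":[-0.25,0.3,-0.8],"twist":[0,0,0],"jaw":80},{"delta_pos":[-0.5,0.6,-0.8],"twist":[0,0,0],"jaw":80}]'

```text
t: 7.97
tcp_pos: [0.5333, 0.0933, 0.307]
tool_rot: [[-0.039, 0.999, 0.004], [0.999, 0.039, 0.003], [0.003, 0.004, -1.0]]
wrist_force: [0.9, 0.9, 0.9]
gripper_width: 0.938
grasp_force: 0.0
```

>>> servo_tool --motion '[{"delta_pos":[-0.2,0.3,0],"twist":[0,0,0.031],"jaw":80},{"delta_pos":[-0.4,0.6,0],"twist":[0,0,0.031],"jaw":80},{"delta_pos":[-0.56,0.9,0],"twist":[0,0,0.031],"jaw":80},{"delta_pos":[-0.56,1,0],"twist":[0,0,0.031],"jaw":80},{"delta_pos":[-0.56,1,0],"twist":[0,0,0.031],"jaw":80},{"delta_pos":[-0.56,1,0],"twist":[0,0,0.031],"jaw":80}]'

```text
t: 8.47
tcp_pos: [0.6344, 0.0385, 0.3039]
tool_rot: [[0.016, 1.0, -0.001], [1.0, -0.016, -0.0], [-0.0, -0.001, -1.0]]
wrist_force: [0.3, 0.1, -0.5]
gripper_width: 0.938
grasp_force: 0.0
```

```bash
python3 look.py g3
```

```text
8.4667 [0.63444267 0.03851042 0.30391602] [ 0.99986706 -0.01623855 -0.00147202] [ 0.29048445  0.13336186 -0.45280986] 0.9384680834332128
```

View pics/g3.png

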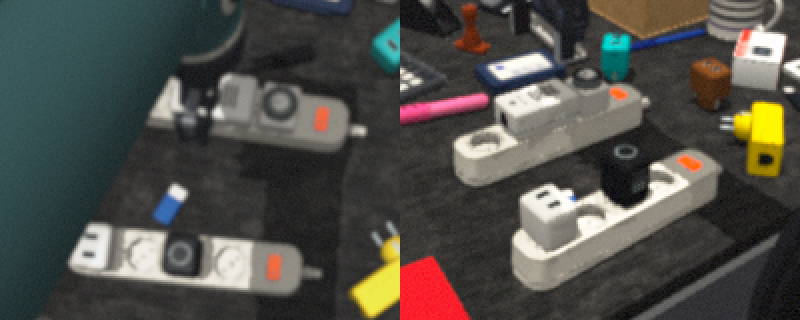

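The USB charger is seated in the old strip's end socket at (92,247) in the left half. Next I'll grip the network adapter.

>>> servo_tool --motion '[{"delta_pos":[0,0.09,0.2],"twist":[0,0,0],"jaw":80},{"delta_pos":[0,0.09,0.5],"twist":[0,0,0],"jaw":80},{"delta_pos":[0,0.09,0.7],"twist":[0,0,0],"jaw":80},{"delta_pos":[0,0.09,0.84],"twist":[0,0,0],"jaw":80},{"delta_pos":[0,0.09,0.84],"twist":[0,0,0],"jaw":80},{"delta_pos":[0,0.09,0.84],"twist":[0,0,0],"jaw":80}]'

```text
t: 9.07
tcp_pos: [0.6433, 0.0388, 0.2207]
tool_rot: [[0.015, 1.0, -0.001], [1.0, -0.015, 0.0], [0.0, -0.001, -1.0]]
wrist_force: [-0.6, 0.5, 0.6]
gripper_width: 0.939
grasp_force: 0.0
```

>>> servo_tool --motion '[{"delta_pos":[0,0,0],"jaw":40,"twist":[0,0,0]},{"delta_pos":[0,0,0],"jaw":40,"twist":[0,0,0]},{"delta_pos":[0,0,0],"jaw":40,"twist":[0,0,0]},{"delta_pos":[0,0,0],"jaw":40,"twist":[0,0,0]},{"delta_pos":[0,0,0],"jaw":40,"twist":[0,0,0]},{"delta_pos":[0,0,0],"jaw":40,"twist":[0,0,0]}]' --grip_force 60

```text
t: 9.57
tcp_pos: [0.6444, 0.0383, 0.2226]
tool_rot: [[0.016, 1.0, 0.003], [1.0, -0.016, 0.001], [0.001, 0.003, -1.0]]
wrist_force: [-0.9, 0.3, 6.5]
gripper_width: 0.571
grasp_force: 63.7
```

>>> servo_tool --motion '[{"delta_pos":[0,0,-0.1],"twist":[0,0,0],"jaw":40},{"delta_pos":[0,0,-0.3],"twist":[0,0,0],"jaw":40},{"delta_pos":[0,0,-0.55],"twist":[0,0,0],"jaw":40},{"delta_pos":[0.2,0,-0.55],"twist":[0,0,0],"jaw":40},{"delta_pos":[0.5,0,-0.55],"twist":[0,0,0],"jaw":40},{"delta_pos":[0.8,0,-0.55],"twist":[0,0,0],"jaw":40},{"delta_pos":[0.92,0,-0.55],"twist":[0,0,0],"jaw":40},{"delta_pos":[0.92,0,-0.55],"twist":[0,0,0],"jaw":40}]'

```text
t: 10.23
tcp_pos: [0.6446, 0.1356, 0.276]
tool_rot: [[0.009, 1.0, -0.0], [1.0, -0.009, 0.003], [0.003, -0.0, -1.0]]
wrist_force: [-0.8, 0.3, -1.4]
gripper_width: 0.575
grasp_force: 62.8
```

>>> servo_tool --motion '[{"delta_pos":[0,0,0.15],"twist":[0,0,0],"jaw":40},{"delta_pos":[0,0,0.3],"twist":[0,0,0],"jaw":40},{"delta_pos":[0,0,0.38],"twist":[0,0,0],"jaw":40},{"delta_pos":[0,0,0.44],"twist":[0,0,0],"jaw":40},{"delta_pos":[0,0,0.44],"twist":[0,0,0],"jaw":40}]'

```text
t: 10.65
tcp_pos: [0.6445, 0.1289, 0.2292]
tool_rot: [[0.018, 1.0, -0.004], [1.0, -0.018, -0.002], [-0.002, -0.004, -1.0]]
wrist_force: [-0.3, -0.3, -2.1]
gripper_width: 0.573
grasp_force: 62.7
```

>>> servo_tool --motion '[{"delta_pos":[0,0,0.0],"twist":[0,0,0],"jaw":40},{"delta_pos":[0,0,0.03],"twist":[0,0,0],"jaw":40},{"delta_pos":[0,0,0.06],"twist":[0,0,0],"jaw":40},{"delta_pos":[0,0,0.09],"twist":[0,0,0],"jaw":40},{"delta_pos":[0,0,0.12],"twist":[0,0,0],"jaw":40},{"delta_pos":[0,0,0.12],"twist":[0,0,0],"jaw":40},{"delta_pos":[0,0,0.12],"twist":[0,0,0],"jaw":40}]'

```text
t: 11.23
tcp_pos: [0.6454, 0.1301, 0.2225]
tool_rot: [[0.016, 1.0, 0.0], [1.0, -0.016, 0.001], [0.001, 0.0, -1.0]]
wrist_force: [-7.6, -1.0, 16.7]
gripper_width: 0.572
grasp_force: 64.9
```

>>> servo_tool --motion '[{"delta_pos":[0,0,0],"twist":[0,0,0],"jaw":80},{"delta_pos":[0,0,0],"twist":[0,0,0],"jaw":80},{"delta_pos":[0,0,0],"twist":[0,0,0],"jaw":80},{"delta_pos":[0,0,-0.2],"twist":[0,0,0],"jaw":80},{"delta_pos":[0,0,-0.5],"twist":[0,0,0],"jaw":80},{"delta_pos":[0,0,-0.8],"twist":[0,0,0],"jaw":80},{"delta_pos":[0,-0.35,-0.8],"twist":[0,0,0],"jaw":80},{"delta_pos":[0,-0.7,-0.8],"twist":[0,0,0],"jaw":80}]'

```text
t: 11.9
tcp_pos: [0.5761, 0.1311, 0.3015]
tool_rot: [[0.017, 1.0, 0.005], [1.0, -0.017, 0.001], [0.001, 0.005, -1.0]]
wrist_force: [-1.5, -0.6, -1.1]
gripper_width: 0.94
grasp_force: 0.0
```

>>> servo_tool --motion '[{"delta_pos":[0.06,-0.35,0],"twist":[0,0,-0.031],"jaw":80},{"delta_pos":[0.06,-0.7,0],"twist":[0,0,-0.031],"jaw":80},{"delta_pos":[0.06,-1,0],"twist":[0,0,-0.031],"jaw":80},{"delta_pos":[0.06,-1,0],"twist":[0,0,-0.031],"jaw":80},{"delta_pos":[0.06,-1,0],"twist":[0,0,-0.031],"jaw":80}]'

```text
t: 12.32
tcp_pos: [0.4743, 0.1394, 0.2998]
tool_rot: [[-0.034, 0.999, -0.0], [0.999, 0.034, 0.001], [0.001, -0.0, -1.0]]
wrist_force: [0.6, -1.0, 0.5]
gripper_width: 0.937
grasp_force: 0.0
```

```bash
python3 look.py g4
```

```text
12.3167 [0.47427065 0.13941425 0.29983867] [ 9.99424381e-01  3.39241292e-02 -2.43312207e-04] [ 0.58966431 -0.95085968  0.51868501] 0.9370254185382543
```

View pics/g4.png

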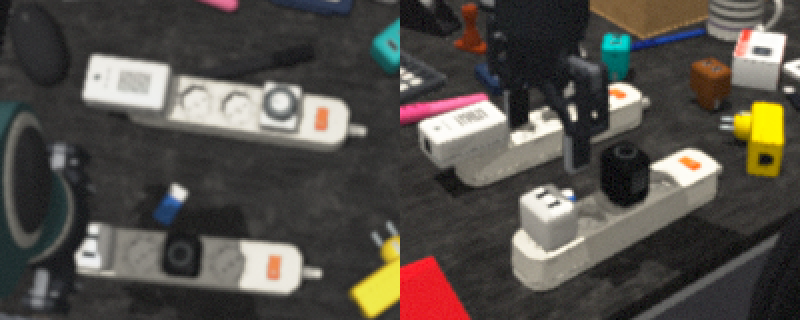

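The network adapter is in the keep strip's end socket and overhangs the end (125,82 in the left half). I'll fetch the USB charger next.

>>> servo_tool --motion '[{"delta_pos":[0,-0.02,0.2],"twist":[0,0,0],"jaw":80},{"delta_pos":[0,-0.02,0.45],"twist":[0,0,0],"jaw":80},{"delta_pos":[0,-0.02,0.65],"twist":[0,0,0],"jaw":80},{"delta_pos":[0,-0.02,0.75],"twist":[0,0,0],"jaw":80},{"delta_pos":[0,-0.02,0.75],"twist":[0,0,0],"jaw":80}]'

```text
t: 12.83
tcp_pos: [0.4735, 0.1385, 0.2226]
tool_rot: [[-0.032, 0.999, -0.003], [0.999, 0.032, -0.002], [-0.002, -0.003, -1.0]]
wrist_force: [0.2, 1.0, 0.4]
gripper_width: 0.934
grasp_force: 0.0
```

>>> servo_tool --motion '[{"delta_pos":[0,0,0],"jaw":30,"twist":[0,0,0]},{"delta_pos":[0,0,0],"jaw":30,"twist":[0,0,0]},{"delta_pos":[0,0,0],"jaw":30,"twist":[0,0,0]},{"delta_pos":[0,0,0],"jaw":30,"twist":[0,0,0]},{"delta_pos":[0,0,0],"jaw":30,"twist":[0,0,0]},{"delta_pos":[0,0,0],"jaw":30,"twist":[0,0,0]}]' --grip_force 40

```text
t: 13.33
tcp_pos: [0.4735, 0.139, 0.2259]
tool_rot: [[-0.033, 0.999, 0.001], [0.999, 0.033, 0.001], [0.001, 0.001, -1.0]]
wrist_force: [-1.3, -0.9, 5.8]
gripper_width: 0.533
grasp_force: 41.6
```

>>> servo_tool --motion '[{"delta_pos":[0,0,-0.1],"twist":[0,0,0],"jaw":30},{"delta_pos":[0,0,-0.3],"twist":[0,0,0],"jaw":30},{"delta_pos":[0,0,-0.6],"twist":[0,0,0],"jaw":30},{"delta_pos":[-0.2,0.3,-0.6],"twist":[0,0,0],"jaw":30},{"delta_pos":[-0.4,0.65,-0.6],"twist":[0,0,0],"jaw":30},{"delta_pos":[-0.5,1,-0.6],"twist":[0,0,0],"jaw":30}]'

```text
t: 13.83
tcp_pos: [0.5761, 0.0906, 0.2871]
tool_rot: [[-0.032, 0.999, 0.003], [0.999, 0.032, 0.0], [0.0, 0.003, -1.0]]
wrist_force: [0.6, -0.1, -1.1]
gripper_width: 0.53
grasp_force: 41.2
```

>>> servo_tool --motion '[{"delta_pos":[-0.16,0.34,0],"twist":[0,0,0.031],"jaw":30},{"delta_pos":[-0.32,0.68,0],"twist":[0,0,0.031],"jaw":30},{"delta_pos":[-0.32,0.68,0],"twist":[0,0,0.031],"jaw":30},{"delta_pos":[-0.32,0.68,0],"twist":[0,0,0.031],"jaw":30},{"delta_pos":[-0.32,0.68,0],"twist":[0,0,0.031],"jaw":30}]'

```text
t: 14.25
tcp_pos: [0.6433, 0.0627, 0.2849]
tool_rot: [[0.016, 1.0, -0.001], [1.0, -0.016, 0.0], [0.0, -0.001, -1.0]]
wrist_force: [-0.7, -0.6, -1.4]
gripper_width: 0.532
grasp_force: 41.4
```

>>> servo_tool --motion '[{"delta_pos":[0,0,0.2],"twist":[0,0,0],"jaw":30},{"delta_pos":[0,0,0.35],"twist":[0,0,0],"jaw":30},{"delta_pos":[0,0,0.43],"twist":[0,0,0],"jaw":30},{"delta_pos":[0,0,0.47],"twist":[0,0,0],"jaw":30},{"delta_pos":[0,0,0.51],"twist":[0,0,0],"jaw":30},{"delta_pos":[0,0,0.55],"twist":[0,0,0],"jaw":30},{"delta_pos":[0,0,0.59],"twist":[0,0,0],"jaw":30},{"delta_pos":[0,0,0.59],"twist":[0,0,0],"jaw":30}]'

```text
t: 14.92
tcp_pos: [0.6442, 0.0625, 0.2261]
tool_rot: [[0.016, 1.0, 0.001], [1.0, -0.016, 0.0], [0.0, 0.001, -1.0]]
wrist_force: [0.1, 0.5, -0.4]
gripper_width: 0.53
grasp_force: 41.5
```

>>> servo_tool --motion '[{"delta_pos":[0,0,0],"twist":[0,0,0],"jaw":80},{"delta_pos":[0,0,0],"twist":[0,0,0],"jaw":80},{"delta_pos":[0,0,0],"twist":[0,0,0],"jaw":80},{"delta_pos":[0,0,-0.2],"twist":[0,0,0],"jaw":80},{"delta_pos":[0,0,-0.5],"twist":[0,0,0],"jaw":80},{"delta_pos":[0,0,-0.8],"twist":[0,0,0],"jaw":80},{"delta_pos":[0,-0.35,-0.8],"twist":[0,0,0],"jaw":80},{"delta_pos":[0,-0.7,-0.8],"twist":[0,0,0],"jaw":80}]'

```text
t: 15.58
tcp_pos: [0.5748, 0.0633, 0.3078]
tool_rot: [[0.017, 1.0, 0.006], [1.0, -0.017, 0.0], [0.001, 0.006, -1.0]]
wrist_force: [-0.6, -0.1, -0.4]
gripper_width: 0.94
grasp_force: 0.0
```

>>> servo_tool --motion '[{"delta_pos":[-0.1,-0.35,0],"twist":[0,0,-0.031],"jaw":80},{"delta_pos":[-0.18,-0.7,0],"twist":[0,0,-0.031],"jaw":80},{"delta_pos":[-0.18,-0.98,0],"twist":[0,0,-0.031],"jaw":80},{"delta_pos":[-0.18,-0.98,0],"twist":[0,0,-0.031],"jaw":80},{"delta_pos":[-0.18,-0.98,0],"twist":[0,0,-0.031],"jaw":80}]'

```text
t: 16.0
tcp_pos: [0.4747, 0.0473, 0.3062]
tool_rot: [[-0.033, 0.999, 0.001], [0.999, 0.033, 0.001], [0.001, 0.001, -1.0]]
wrist_force: [0.4, -0.6, -0.3]
gripper_width: 0.932
grasp_force: 0.0
```

```bash
python3 look.py g5
```

```text
16.0 [0.47474834 0.04726256 0.30621819] [9.99464285e-01 3.27223883e-02 6.23160695e-04] [ 0.40056912 -0.59442237 -0.2713727 ] 0.9324871731982575
```

View pics/g5.png

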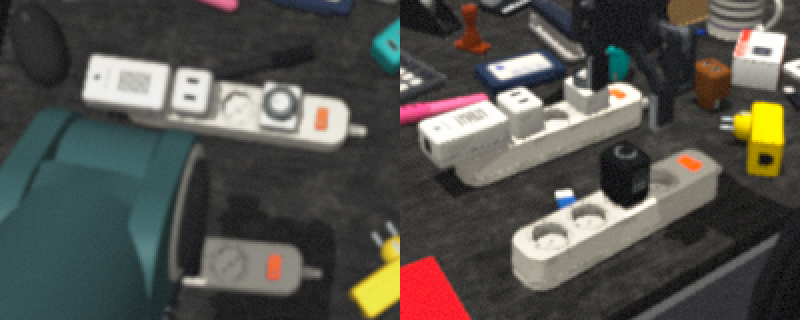

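The USB charger is seated in keep socket 53.5 (192,90). The repeater is next.

>>> servo_tool --motion '[{"delta_pos":[0,0.01,0.2],"twist":[0,0,0],"jaw":80},{"delta_pos":[0,0.01,0.45],"twist":[0,0,0],"jaw":80},{"delta_pos":[0,0.01,0.65],"twist":[0,0,0],"jaw":80},{"delta_pos":[0,0.01,0.75],"twist":[0,0,0],"jaw":80},{"delta_pos":[0,0.01,0.75],"twist":[0,0,0],"jaw":80}]'

```text
t: 16.52
tcp_pos: [0.4768, 0.0471, 0.2287]
tool_rot: [[-0.032, 0.999, -0.003], [0.999, 0.032, -0.001], [-0.001, -0.003, -1.0]]
wrist_force: [0.1, 0.8, -0.1]
gripper_width: 0.935
grasp_force: 0.0
```

>>> servo_tool --motion '[{"delta_pos":[0,0,0],"jaw":30,"twist":[0,0,0]},{"delta_pos":[0,0,0],"jaw":30,"twist":[0,0,0]},{"delta_pos":[0,0,0],"jaw":30,"twist":[0,0,0]},{"delta_pos":[0,0,0],"jaw":30,"twist":[0,0,0]},{"delta_pos":[0,0,0],"jaw":30,"twist":[0,0,0]},{"delta_pos":[0,0,0],"jaw":30,"twist":[0,0,0]}]'

```text
t: 17.02
tcp_pos: [0.4766, 0.0473, 0.2318]
tool_rot: [[-0.033, 0.999, 0.0], [0.999, 0.033, 0.001], [0.001, 0.0, -1.0]]
wrist_force: [-3.6, 0.2, 6.2]
gripper_width: 0.487
grasp_force: 40.7
```

>>> servo_tool --motion '[{"delta_pos":[0,0,-0.1],"twist":[0,0,0],"jaw":30},{"delta_pos":[0,0,-0.35],"twist":[0,0,0],"jaw":30},{"delta_pos":[0,0,-0.7],"twist":[0,0,0],"jaw":30},{"delta_pos":[-0.15,0.3,-0.7],"twist":[0,0,0],"jaw":30},{"delta_pos":[-0.36,0.65,-0.7],"twist":[0,0,0],"jaw":30},{"delta_pos":[-0.36,1,-0.7],"twist":[0,0,0],"jaw":30}]'

```text
t: 17.52
tcp_pos: [0.5791, 0.0108, 0.3039]
tool_rot: [[-0.029, 1.0, 0.005], [1.0, 0.029, -0.001], [-0.001, 0.005, -1.0]]
wrist_force: [0.1, -0.9, 0.3]
gripper_width: 0.489
grasp_force: 40.7
```

>>> servo_tool --motion '[{"delta_pos":[0,0.34,0],"twist":[0,0,0.031],"jaw":30},{"delta_pos":[0,0.66,0],"twist":[0,0,0.031],"jaw":30},{"delta_pos":[0,0.66,0],"twist":[0,0,0.031],"jaw":30},{"delta_pos":[0,0.66,0],"twist":[0,0,0.031],"jaw":30},{"delta_pos":[0,0.66,0],"twist":[0,0,0.031],"jaw":30}]'

```text
t: 17.93
tcp_pos: [0.6431, 0.0166, 0.301]
tool_rot: [[0.016, 1.0, -0.001], [1.0, -0.016, -0.0], [-0.0, -0.001, -1.0]]
wrist_force: [-0.4, 0.1, -0.8]
gripper_width: 0.491
grasp_force: 41.0
```

Position is as planned; lowering by about 69 mm.

>>> servo_tool --motion '[{"delta_pos":[0,0,0.2],"twist":[0,0,0],"jaw":30},{"delta_pos":[0,0,0.4],"twist":[0,0,0],"jaw":30},{"delta_pos":[0,0,0.52],"twist":[0,0,0],"jaw":30},{"delta_pos":[0,0,0.57],"twist":[0,0,0],"jaw":30},{"delta_pos":[0,0,0.62],"twist":[0,0,0],"jaw":30},{"delta_pos":[0,0,0.66],"twist":[0,0,0],"jaw":30},{"delta_pos":[0,0,0.7],"twist":[0,0,0],"jaw":30},{"delta_pos":[0,0,0.7],"twist":[0,0,0],"jaw":30}]'

```text
t: 18.6
tcp_pos: [0.6441, 0.0165, 0.2318]
tool_rot: [[0.016, 1.0, 0.001], [1.0, -0.016, 0.0], [0.0, 0.001, -1.0]]
wrist_force: [-1.6, 1.0, 2.3]
gripper_width: 0.483
grasp_force: 41.1
```

Same height as at the pick (0.2318), so it is seated. I'll release it, rise and move clear for a look.

>>> servo_tool --motion '[{"delta_pos":[0,0,0],"twist":[0,0,0],"jaw":80},{"delta_pos":[0,0,0],"twist":[0,0,0],"jaw":80},{"delta_pos":[0,0,0],"twist":[0,0,0],"jaw":80},{"delta_pos":[0,0,-0.2],"twist":[0,0,0],"jaw":80},{"delta_pos":[0,0,-0.5],"twist":[0,0,0],"jaw":80},{"delta_pos":[0,0,-0.9],"twist":[0,0,0],"jaw":80},{"delta_pos":[0,-0.4,-0.9],"twist":[0,0,0],"jaw":80},{"delta_pos":[0,-0.8,-0.9],"twist":[0,0,0],"jaw":80}]'

```text
t: 19.27
tcp_pos: [0.5649, 0.0177, 0.3233]
tool_rot: [[0.016, 1.0, 0.007], [1.0, -0.016, 0.0], [0.0, 0.007, -1.0]]
wrist_force: [-1.2, -0.2, -1.6]
gripper_width: 0.937
grasp_force: 0.0
```

>>> servo_tool --motion '[{"delta_pos":[0,-0.4,0],"twist":[0,0,0],"jaw":80},{"delta_pos":[0,-0.8,0],"twist":[0,0,0],"jaw":80},{"delta_pos":[0,-0.9,0],"twist":[0,0,0],"jaw":80},{"delta_pos":[0,-0.9,0],"twist":[0,0,0],"jaw":80}]'

```text
t: 19.6
tcp_pos: [0.471, 0.0194, 0.3208]
tool_rot: [[0.016, 1.0, -0.002], [1.0, -0.016, 0.002], [0.002, -0.002, -1.0]]
wrist_force: [0.6, 1.3, 0.5]
gripper_width: 0.935
grasp_force: 0.0
```

```bash
python3 look.py g6
python3 - <<'E'
from h import *
for c in("top","scene"):
    im=r.camera(c)
    for n in("network_adapter","usb_charger","timer","repeater"):
        print(c,n,[(np.round(d['point'],3).tolist(),round(d['p'],2)) for d in r.spot_point(c,n)])
E
```

```text
19.6 [0.47101788 0.01941451 0.32079032] [ 0.99987164 -0.0159118  -0.00187557] [0.5962906  1.26338991 0.49482869] 0.9351436924023167
top network_adapter [([0.645, 0.114, 0.024], 0.75), ([0.524, -0.164, 0.023], 0.65)]
top usb_charger [([0.644, 0.063, 0.02], 0.97), ([0.605, -0.197, -0.003], 0.69), ([0.736, -0.145, 0.003], 0.59)]
top timer [([0.642, -0.032, 0.02], 0.91)]
top repeater [([0.645, 0.018, 0.02], 0.72)]
scene network_adapter [([0.644, 0.109, 0.02], 0.96), ([0.522, -0.158, 0.024], 0.56)]
scene usb_charger [([0.6, -0.201, -0.005], 0.85), ([0.731, -0.146, -0.001], 0.68), ([0.644, 0.068, 0.025], 0.59)]
scene timer [([0.64, -0.024, 0.022], 0.64)]
scene repeater [([0.644, 0.018, 0.024], 0.88)]
```

View pics/g6.png

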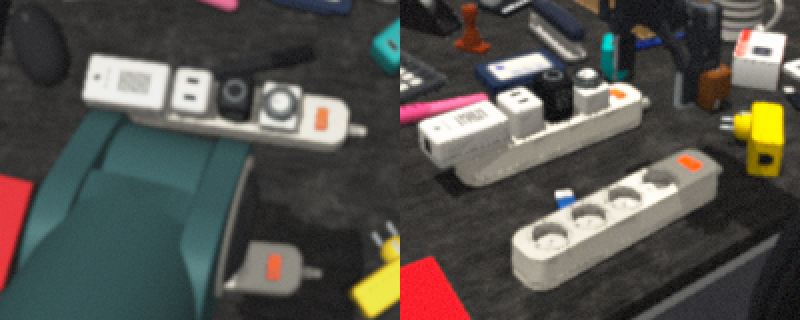

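All four adapters sit in a row in the keep strip (network 125,82; USB 192,90; repeater 236,97; timer 281,105 in the left half). The measured origins are at the well-floor height, z about 0.02. The old strip is empty and the arm is clear, so I'm handing in.

```bash
python3 -c "
from bench import r;print(r.job_done())"
```

```text
the job is handed in; nothing more can be done
None
```

I handed the job in at about 20 s: all four adapters are plugged into the staying strip, with the network adapter in the end socket hanging out over the end; the result of the judging was not shown.

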